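# Hold the spring clip gaping around the card's edge

## Task

Lift the bamboo lid off the clear box by its knob and lay it flat on the ledge beside the box, then take the spring clip out of the box and squeeze its two tails together so that its jaws gape wide open. Bring the open jaws over the free upright edge of the white card, about half way up, so that the card's edge stands well inside the mouth between the two jaws without touching either; finish there, still holding the clip squeezed open in mid-air, so that I can slip a note behind it. Do not knock against the card, and leave the cup, the carabiner and the tin where they stand.

Things in the scene. Friction and masses are not known exactly. Their poses are not given: they have to be found in the camera images.
- box: Clear plastic open box, fixed to the ledge, outside 160 x 130 x 44 mm (x, y, z), walls and floor 4 mm thick. Origin: centre of its underside, z up. The clip lies inside under the lid.
- lid: Loose bamboo lid, 164 x 134 mm, about 0.14 kg: a 6 mm panel with a 144 x 114 x 5 mm plug under it that sits inside the box's mouth with 4 mm play; a brass-look knob stands on its middle. Origin: centre of the underside of the plug, z up (39 mm above the ledge when closed, 0 when the lid lies flat on the ledge).
- lid_knob (a point): Middle of the lid knob's round head, on its axis, 31 mm above the lid's origin. The head is 24 mm across and reaches from 10 mm below to 10 mm above this point; the panel's upper face is 20 mm below it.
- clip: Dark steel spring clip (like a bag clip), 82 mm long, 30 mm high, about 55 g, lying on its side on the box floor, hinge pin upright, jaws roughly towards world -y. Two halves, each jaw + tail of 3 mm sheet; this body is the half on the +y side. Origin: on the hinge axis at the underside; z up, x to the jaws. Closed: jaws end at x = 38 mm and meet on y = 0, tails end at x = -44 mm.
- clip_tails (a point): Point midway between the clip's two tails, 28 mm behind the hinge, half way up (15 mm above the underside); axes as clip. Tails splay 0.2 rad each side of x, 39 mm wide over their ends. Pinched together here they open the jaws; at the stop they are parallel, about 21 mm over their outer faces.
- clip_jaw (a joint): Opening angle between the clip's two halves, rad: 0 closed, 0.40 at the stop (14 mm gape at the jaw ends). Spring: 0.11 N m closed, 0.29 N m fully open, about 10 N on each tail; it snaps shut when let go. The clip's middle line is clip's x axis turned about z by minus half this angle (clockwise seen from above).
- tip_a (a point): Inner corner of the end of the jaw on the +y side, half way up its 30 mm height (meets tip_b when closed). x axis as clip, turning with this half.
- tip_b (a point): The same point on the other jaw (moving half, -y side); its x axis turns with that half, so the clip's middle line lies midway between the two x axes.
- card: Stiff white upright card on a fixed stand: 3 mm thick, from 25 to 95 mm above the ledge, 88 mm from its free edge to a 12 mm wooden post 101 mm tall; steel foot plate 70 x 80 x 8 mm begins 55 mm in from the free edge. Origin: on the ledge below the free upright edge; x level from the free edge along the card to the post, y across its thickness, z up.
- card_edge (a point): Half way up the card's free upright edge, 60 mm above the ledge, in the middle of its thickness; axes as the card's (x points into the card).
- cup: White ceramic cup, 76 mm across the rim, 85 mm high, standing; origin at the centre of its underside. Leave alone.
- carabiner: Aluminium carabiner, about 72 x 42 mm, 8 mm thick, lying flat; origin at its middle on the ledge. Leave alone.
- tin: Small round steel polish tin, 60 mm across, 28 mm high; origin at the centre of its underside. Leave alone.
Things that resemble listed ones, but are neither listed nor needed, are in the scene too. Of the things like the box, leave any that is red or turquoise; of the rest the smaller one is meant.

How it is judged:
By the outcome, as a careful person would: the job done as asked, in the order asked, and still so for the second after the job is handed in, while the arm keeps its last pose, push and grip.
It also fails if it takes over 50 s, if anything falls off the work surface, if the arm or the gripper's body presses on something with over 40 N, if the wrist force passes 120 N, or if a joint passes its speed limit or range.

## Robot

A 6-joint arm with a two-finger parallel gripper is mounted at the origin on the work surface. World frame = base frame: x ahead of the robot, y to its left, z up, the work surface at z = 0. Lengths are in mm, angles in rad, forces in N, time in s.
With the tool pointing down it reaches from about 400 to 925 mm from the base axis. Payload 12.5 kg.
Tool frame: the origin (TCP) lies at the very end of the fingers, on their centre line; the grasp point (between the pads) lies 19 mm behind it; z points along the fingers, y is the line along which they close (so a half turn about z gives the same grasp; the last joint's range is limited). The gripper opens to 95 mm and grips with 3 to 60 N. Pads are 20 mm wide; open, the fingers measure 119 mm over their backs; the gripper's body (75 mm by 180 mm) begins 59 mm behind the grasp point.
Start: joints at [-1.304, 0.491, 1.559, -0, 1.092, -0.106], TCP at [227.664, -582.079, 214.661] pointing down, gripper open.
Joint ranges: [-3.1, 3.1], [-0.84, 2.19], [0.05, 2.79], [-1.13, 4.28], [0.06, 2.93], [-2.69, 2.69]. Speed limits (rad/s): [2.22, 2.22, 2.79, 3.14, 3.14, 3.14].

## Interface

Orientations are given as [roll, pitch, yaw] about the fixed x, y, z axes, in that order (R = Rz(yaw) Ry(pitch) Rx(roll)).
In Python, from cell import state, imaging, env, spot_in, mark_of gives the robot as it stands. The module is installed in compiled form; this text tells all that it offers.
- The arm moves only by the tool step_arm, never from a script. Its argument "increments" is a list of rows, each an object with "slide": the shift along the tool's x, y, z in m, a list of three; "roll": the turn about the tool's z in rad. A call has 1 to 5 rows; each row is the pose to reach, as a shift and turn from the pose commanded when the call began, along the tool's axes at that moment; what a row does not reach only later rows make up. A row lasts 1/8 s, in which the tool goes at most 62.5 mm and 10.7 degrees, less where a joint would pass 70% of its speed; a pose out of reach is approached as far as the arm can. A call with a gripper value outside its range is refused whole. "fingers" is the opening, from 0 (shut) to 1 (fully open), set as the call begins (left out, the last holds). The fingers move at their own pace and stop on an object; the grip force is fixed at half the most. Time passes only in rows, so rows that repeat a pose let the fingers close. It gives the time, the measured TCP pose, the force, the opening and the grip force at its end, in the units of the state.
- state(): the state, without advancing time (a new reading comes with each control period).
- imaging.read_camera(name): name is "scene" or "top" or "wrist"; returns a dict with "color" (420x560x3 uint8, red, green, blue), "z_map" (420x560 float32, mm along the optical axis (not along the pixel's ray), 0 where there is no reading), "intrinsics" (3x3 intrinsics, pixels), "distortion" ([k1, k2, p1, p2, k3] as OpenCV has them; the pictures are not rectified), "camera_from_world" (4x4, takes a point from world to camera coordinates). Camera axes: x right, y up, looking along -z (the intrinsics and any distortion apply to the point x, -y, -z); pixel columns grow to the right and rows downward; lengths in mm; the calibration is good to about 2 mm. A picture is of the moment at which its call begins.
- env.job_done(): hands the job in; it is judged then, once.
Trained networks look in the newest picture that a camera, given by its name, has taken for a name from the list of things; names that differ only in an ending like _2 or _b are one class to them, and where a whole thing is asked for, a point or a joint stands for the part that bears it (a point fixed in the world has none). Each returns a list of dicts, best first, with "confidence" (0 to 1); they miss things now and then, are a little off and sometimes report something else, mostly with a low value. They report only what shows in the picture. A call takes as long as a camera call. They do not tell look-alikes from the thing itself.
- spot_in(camera, target): "bbox" ([left, top, right, bottom] in pixels, round what is visible of it).
- mark_of(camera, target): "uv" ([column, row] in pixels: a listed point, or the origin of a listed thing).
The state is a dict: "t": time; "joints": joint angles; "qvel": joint speeds; "tau": joint torques, N m; "eef_pos": TCP position; "tcp_rot": TCP orientation; "ft_force": force on the tool from outside, world axes, zero at the start; "moment": the same for the moment, N m; "opening": opening from 0.0 (shut) to 1.0 (fully open); "grip_force": force on a finger pad.
Only numpy, scipy, OpenCV 4.12 (cv2) and the standard library are available. Lean on these libraries where they do the work, as an engineer would, in place of code of your own. Each camera call takes 0.05 s, during which the arm holds its last target. There are 200 camera calls.

## Working session

There is one attempt and no reset: what is moved stays moved. The work goes in short steps, Python scripts to look and compute and a tool call to move; the robot and the scene stay as the last step left them, time stands still between calls to the robot, and variables do not carry over. Pictures are saved under pics/ and viewed, at most 10 in all, crops included, and the job is handed in when it is done.

Besides the shell and the picture viewer there is one more tool, called after "Request:" as a command line: name --argument value ..., lists and objects as JSON in quotes. step_arm: Moves the arm, as the interface text tells. Its arguments: {"type":"object","properties":{"increments":{"type":"array"},"fingers":{"type":"number"}},"required":["increments"]}

```bash
mkdir -p pics
cat > h.py <<'E'
import numpy as np, cv2
from cell import state, imaging, env, spot_in, mark_of
def ray(c,uv):
    p=cv2.undistortPoints(np.array([[uv]],float),c["intrinsics"],np.array(c["distortion"],float))[0,0]
    return np.array([p[0],-p[1],-1.])
def at_depth(c,uv,d):
    T=np.linalg.inv(c["camera_from_world"]); return (T@np.r_[ray(c,uv)*d,1])[:3]
def at_z(c,uv,z):
    T=np.linalg.inv(c["camera_from_world"]); o=T[:3,3]; r=T[:3,:3]@ray(c,uv); return o+r*(z-o[2])/r[2]
def depth(c,uv,r=2):
    u,v=int(round(uv[0])),int(round(uv[1])); w=c["z_map"][max(0,v-r):v+r+1,max(0,u-r):u+r+1]; w=w[w>0]
    return float(np.median(w)) if w.size else 0
def proj(c,P):
    P=np.atleast_2d(P); q=(c["camera_from_world"]@np.c_[P,np.ones(len(P))].T)[:3].T
    q=q*[1,-1,-1]
    return cv2.projectPoints(q,np.zeros(3),np.zeros(3),c["intrinsics"],np.array(c["distortion"],float))[0][:,0]
def save(c,name,crop=None,s=1):
    im=c["color"][:,:,::-1]
    if crop: im=im[crop[1]:crop[3],crop[0]:crop[2]]
    cv2.imwrite("pics/"+name,cv2.resize(im,None,fx=s,fy=s,interpolation=cv2.INTER_CUBIC))
E
python3 - <<'E'
from h import *
np.set_printoptions(precision=1,suppress=True)
for n in ["top","scene"]:
    c=imaging.read_camera(n); save(c,n+"1.png",s=1.4)
    print(n,np.linalg.inv(c["camera_from_world"])[:3,3])
    for t in ["box","lid","lid_knob","clip","card","card_edge","cup","carabiner","tin"]:
        print(t)
        for m in mark_of(n,t):
            d=depth(c,m["uv"]); print("  ",round(m["confidence"],2),np.array(m["uv"]),at_depth(c,m["uv"],d) if d else None)
E
```

```text
top [ 414.8  168.4 1072.9]
box
   0.75 [223.2 302. ] [253.2 341.7   6.2]
   0.65 [409.4 106.1] [ 782.7 -159.1    5.1]
   0.62 [138.  219.4] [469.2 575.3   4.7]
lid
   0.67 [277.4 203.8] [505.6 198.9  80.3]
lid_knob
   0.58 [277.5 200. ] [515.2 198.7  79.8]
clip
card
   0.68 [276.9 201.8] [510.7 200.2  80.1]
   0.65 [420.8 201.7] [ 520.1 -184.6   -0.5]
card_edge
cup
   0.58 [325.2 117.7] [750.   71.6   5.6]
   0.25 [269.6 116.4] [746.3 222.9  28.4]
carabiner
   0.46 [375.  253.6] [380.9 -59.4  -0.5]
tin
   0.83 [275.4 114.2] [752.7 207.4  27.3]
scene [1431.2 -262.9  943. ]
box
   0.95 [276.9 155.4] [257.8 351.2   5.9]
   0.83 [170.5 345.4] [ 783.5 -177.1    5.3]
   0.78 [265.7 220.5] [558.9 163.8  50.2]
   0.61 [374.2 174.8] [478.4 571.3   6.3]
lid
   0.59 [267.3 210.9] [527.2 184.   50.3]
lid_knob
   0.87 [266.9 198.6] [513.8 189.5  80.6]
clip
card
   0.96 [132.  263.9] [ 507.1 -187.7    1. ]
card_edge
   0.98 [130.3 253.8] [ 470.5 -182.3    1.1]
cup
   0.7 [265.9 297.1] [781.1  55.   44.2]
carabiner
   0.59 [162.6 217.2] [371.2 -62.7  -0.1]
tin
   0.61 [321.  275.8] [771.  205.7  29.4]
   0.51 [130.  266.5] [ 512.2 -194.6   -0.4]
```

View pics/top1.png

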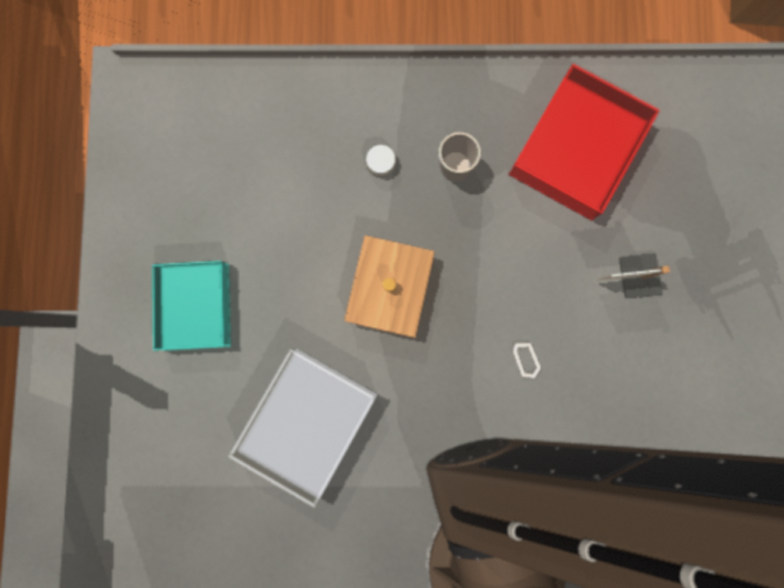

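View pics/scene1.png

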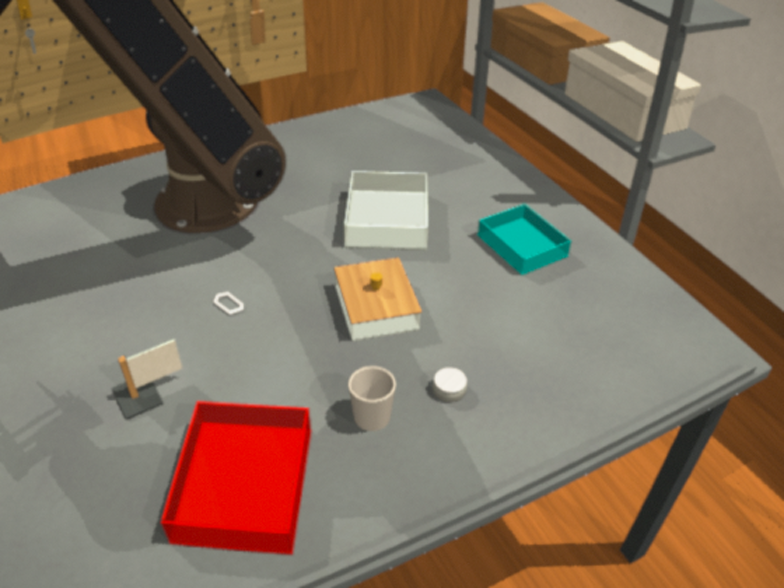

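The box candidates (in the top frame's 560 px grid) are:
- (277,204): lidded, clear and smaller.
- (223,302): clear, open and larger.
- (138,219): turquoise.
- (409,106): red.

The lidded one is meant. The card's free edge is near (429,200) in top, and its post is towards -y. Next I'll measure the lid's yaw and the card, and make a close crop.

```bash
cat >> h.py <<'E'
def cloud(c):
    v,u=np.nonzero(c["z_map"]>0); d=c["z_map"][v,u]
    p=cv2.undistortPoints(np.c_[u,v].astype(float)[:,None],c["intrinsics"],np.array(c["distortion"],float))[:,0]
    q=np.c_[p[:,0]*d,-p[:,1]*d,-d,np.ones(len(d))]
    return (np.linalg.inv(c["camera_from_world"])@q.T).T[:,:3],np.c_[u,v]
E
python3 - <<'E'
from h import *
np.set_printoptions(precision=2,suppress=True)
s=state(); print(s["eef_pos"],s["tcp_rot"],s["ft_force"],s["opening"])
for n in ["top","scene"]:
    c=imaging.read_camera(n); P,uv=cloud(c)
    m=(abs(P[:,0]-510)<120)&(abs(P[:,1]-198)<110)&(abs(P[:,2]-50)<4)
    print(n,"lid",cv2.minAreaRect(P[m][:,:2].astype(np.float32)),P[m].mean(0))
    k=(abs(P[:,0]-510)<40)&(abs(P[:,1]-198)<40)&(P[:,2]>72)
    print("knob",k.sum(),P[k].mean(0))
    m=(abs(P[:,0]-520)<60)&(P[:,1]>-290)&(P[:,1]<-110)&(P[:,2]>30)&(P[:,2]<115)
    Q=P[m]; print("card",len(Q),Q.min(0),Q.max(0))
    mu=Q[:,:2].mean(0); w,V=np.linalg.eigh(np.cov((Q[:,:2]-mu).T)); d=V[:,1]; d=d*np.sign(-d[1]); a=(Q[:,:2]-mu)@d
    print(mu,d,"free end",mu+d*a.min(),"far",mu+d*a.max(),np.sqrt(w))
    if n=="scene":
        b=Q[(Q[:,2]>90)]; print(b[:, :].mean(0))
        save(c,"card_s.png",(70,220,150,310),5)
    else: save(c,"knob_t.png",(230,160,330,250),5)
E
```

```text
[ 227.66 -582.08  214.68] [3.14 0.   0.37] [-0.07 -0.42  0.12] 0.9984316628607792
top lid ((509.0370788574219, 197.86489868164062), (133.82754516601562, 164.18832397460938), 77.21453857421875) [508.23 197.83  50.13]
knob 72 [508.66 197.84  79.93]
card 178 [ 522.55 -289.76   30.07] [ 539.8  -190.77  105.11]
[ 529.7  -248.26] [ 0.11 -0.99] free end [ 523.55 -190.67] far [ 534.19 -290.35] [ 2.45 32.92]
scene lid ((510.7716979980469, 195.47918701171875), (134.93930053710938, 169.1715087890625), 77.11262512207031) [516.95 192.51  50.34]
knob 62 [512.61 194.34  78.51]
card 844 [ 521.22 -289.95   30.06] [ 546.42 -194.41  105.07]
[ 531.68 -243.82] [ 0.13 -0.99] free end [ 525.23 -193.9 ] far [ 537.69 -290.38] [ 2.27 28.23]
[ 532.37 -249.77   95.37]
```

View pics/knob_t.png

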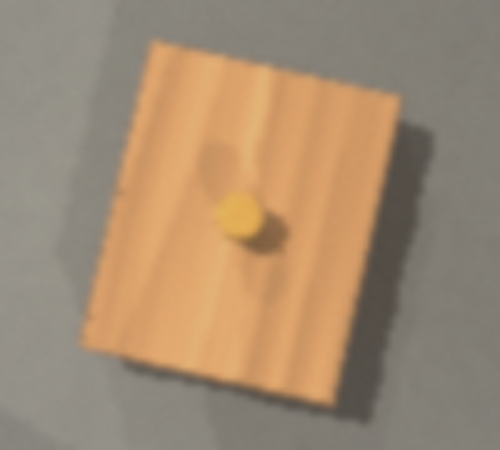

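The crop confirms the single brass knob on the bamboo lid, at crop pixel (241,217). It measures (509,198) with its top at z=80, as expected. Now I'll move.

Request:
step_arm --increments '[{"slide":[0.052,-0.029,0],"roll":-0.18},{"slide":[0.105,-0.058,0],"roll":-0.36},{"slide":[0.158,-0.088,0],"roll":-0.54},{"slide":[0.21,-0.117,0],"roll":-0.72},{"slide":[0.263,-0.147,0],"roll":-0.9}]' --fingers 0.6

```text
t: 1.72
eef_pos: [420.1, -347.9, 214.9]
tcp_rot: [3.141, 0.0, 1.278]
ft_force: [2.0, -0.8, 0.1]
opening: 0.609
grip_force: 0.0
```

```bash
cat > d.py <<'E'
# usage: d.py X Y Z [yaw] : tool-axis slide (m) and roll from measured pose
import sys,numpy as np
from cell import state
from scipy.spatial.transform import Rotation as R
s=state(); a=[float(v) for v in sys.argv[1:]]
r=R.from_euler("xyz",s["tcp_rot"])
print("pos",np.round(s["eef_pos"],1),"rpy",np.round(s["tcp_rot"],4),"F",np.round(s["ft_force"],1),"t",round(s["t"],2),"op",round(s["opening"],3))
print("slide",np.round(r.inv().apply(np.array(a[:3])-s["eef_pos"])/1000,4), "roll",round((s["tcp_rot"][2]-a[3]+np.pi)%(2*np.pi)-np.pi,4) if len(a)>3 else "")
E
python3 d.py 509 198 150 1.57; python3 d.py 480 -80 180 1.57
```

```text
pos [ 420.1 -347.9  214.9] rpy [3.1411e+00 3.0000e-04 1.2785e+00] F [ 2.  -0.8  0.1] t 1.73 op 0.609
slide [ 0.5484 -0.0722  0.0646] roll -0.2915
pos [ 420.1 -347.9  214.9] rpy [3.1411e+00 3.0000e-04 1.2785e+00] F [ 2.  -0.8  0.1] t 1.73 op 0.609
slide [ 0.2738 -0.0199  0.0348] roll -0.2915
```

Request:
step_arm --increments '[{"slide":[0.055,-0.007,0],"roll":-0.1},{"slide":[0.11,-0.014,0],"roll":-0.2},{"slide":[0.165,-0.022,0.005],"roll":-0.29},{"slide":[0.22,-0.029,0.01],"roll":-0.29},{"slide":[0.275,-0.036,0.015],"roll":-0.29}]'

```text
t: 2.35
eef_pos: [465.6, -74.3, 199.7]
tcp_rot: [3.141, 0.0, 1.563]
ft_force: [-0.1, 0.5, 0.1]
opening: 0.596
grip_force: 0.0
```

```bash
python3 d.py 509 198 120 1.57
```

```text
pos [465.6 -74.3 199.7] rpy [3.1408e+00 3.0000e-04 1.5626e+00] F [-0.1  0.5  0.1] t 2.35 op 0.596
slide [0.2726 0.0411 0.0797] roll -0.0074
```

Request:
step_arm --increments '[{"slide":[0.055,0.008,0.016],"roll":0},{"slide":[0.11,0.016,0.032],"roll":0},{"slide":[0.165,0.025,0.048],"roll":0},{"slide":[0.22,0.033,0.064],"roll":0},{"slide":[0.272,0.041,0.08],"roll":-0.007}]'

```text
t: 2.98
eef_pos: [508.8, 197.7, 119.2]
tcp_rot: [3.141, -0.0, 1.57]
ft_force: [0.3, -0.1, 0.9]
opening: 0.604
grip_force: 0.0
```

```bash
python3 d.py 509 198 56 1.57
python3 - <<'E'
from h import *
c=imaging.read_camera("wrist"); save(c,"w1.png")
print(mark_of("wrist","lid_knob"))
P,uv=cloud(c); k=(P[:,2]>72)&(P[:,2]<84)&(abs(P[:,0]-510)<25)&(abs(P[:,1]-198)<25); print(k.sum(),P[k].mean(0))
C=c["camera_from_world"]; print(np.linalg.inv(C).round(2), c["intrinsics"])
E
```

```text
pos [508.8 197.7 119.2] rpy [ 3.1411 -0.      1.5702] F [ 0.3 -0.1  0.9] t 2.98 op 0.604
slide [0.0003 0.0002 0.0632] roll 0.0002
[{'uv': [283.7, 232.9], 'confidence': 0.79}]
945 [510.27657215 199.84860091  79.78290478]
[[ 1.0000e+00  0.0000e+00 -0.0000e+00  5.0858e+02]
 [-0.0000e+00  9.6000e-01  2.7000e-01  2.7367e+02]
 [ 0.0000e+00 -2.7000e-01  9.6000e-01  2.8964e+02]
 [ 0.0000e+00  0.0000e+00  0.0000e+00  1.0000e+00]] [[321.16364015   0.         279.13186064]
 [  0.         321.16364015 212.98484256]
 [  0.           0.           1.        ]]
```

Aligned. I'll descend, then close.

Request:
step_arm --increments '[{"slide":[0.0007,0.0007,0.03],"roll":0},{"slide":[0.0007,0.0007,0.055],"roll":0},{"slide":[0.0007,0.0007,0.063],"roll":0},{"slide":[0.0007,0.0007,0.063],"roll":0}]'

```text
t: 3.58
eef_pos: [509.4, 196.0, 56.8]
tcp_rot: [-3.141, 0.0, 1.569]
ft_force: [0.7, 0.9, 1.0]
opening: 0.602
grip_force: 0.0
```

Request:
step_arm --increments '[{"slide":[0,0,0],"roll":0},{"slide":[0,0,0],"roll":0},{"slide":[0,0,0],"roll":0},{"slide":[0,0,0],"roll":0}]' --fingers 0.0

```text
t: 4.08
eef_pos: [509.4, 196.4, 56.8]
tcp_rot: [3.141, -0.0, 1.57]
ft_force: [-1.9, -0.6, 2.4]
opening: 0.241
grip_force: 30.0
```

Request:
step_arm --increments '[{"slide":[0,0,-0.01],"roll":0},{"slide":[0,0,-0.025],"roll":0},{"slide":[0,0,-0.045],"roll":0},{"slide":[0.02,0.004,-0.065],"roll":0},{"slide":[0.055,0.012,-0.07],"roll":0}]'

```text
t: 4.7
eef_pos: [522.0, 251.6, 129.2]
tcp_rot: [3.139, -0.001, 1.568]
ft_force: [0.6, -1.1, -2.2]
opening: 0.245
grip_force: 30.0
```

```bash
python3 d.py 545 359 60 1.57
python3 - <<'E'
from h import *
c=imaging.read_camera("top"); P,uv=cloud(c)
m=(abs(P[:,0]-515)<130)&(abs(P[:,1]-252)<110)&(abs(P[:,2]-118)<12); print(cv2.minAreaRect(P[m][:,:2].astype(np.float32)),P[m].mean(0),P[m].std(0)); save(c,"t2.png",(180,140,360,280),4)
E
```

```text
pos [522.  251.6 129.2] rpy [ 3.1390e+00 -7.0000e-04  1.5683e+00] F [ 0.6 -1.1 -2.2] t 4.7 op 0.245
slide [0.1074 0.0225 0.0694] roll -0.0017
((568.5415649414062, 201.9893341064453), (55.820682525634766, 48.201515197753906), 79.02701568603516) [569.86769686 184.84530843 122.34770607] [13.07967838 11.84320663  1.68476853]
```

View pics/t2.png

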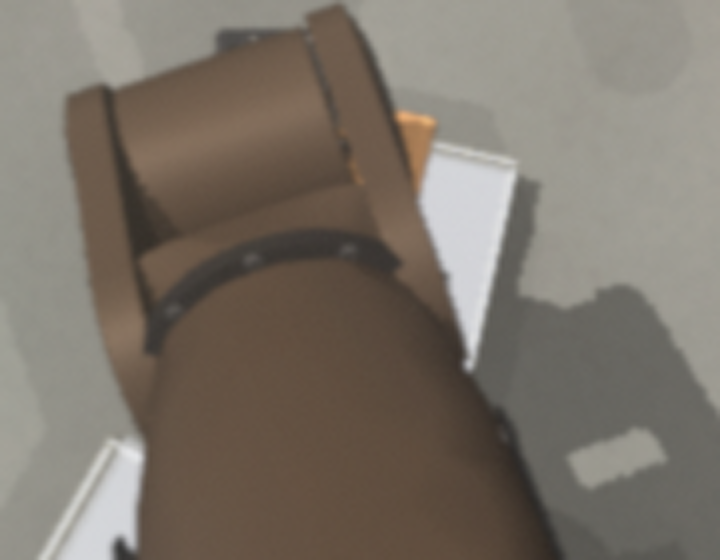

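The lid is off: its orange corner at crop (418,145) has moved clear of the box, whose open mouth shows at (470,250). I'll carry it on and lower it.

Request:
step_arm --increments '[{"slide":[0.035,0.007,0],"roll":0},{"slide":[0.08,0.016,0.0],"roll":0},{"slide":[0.107,0.0225,0.015],"roll":0},{"slide":[0.107,0.0225,0.045],"roll":0},{"slide":[0.107,0.0225,0.07],"roll":0}]'

```text
t: 5.38
eef_pos: [543.7, 358.7, 56.4]
tcp_rot: [3.141, 0.0, 1.571]
ft_force: [0.3, 0.6, -1.0]
opening: 0.245
grip_force: 30.0
```

```bash
python3 d.py 545 359 18.5 1.57
```

```text
pos [543.7 358.7  56.4] rpy [3.1415e+00 1.0000e-04 1.5706e+00] F [ 0.3  0.6 -1. ] t 5.38 op 0.245
slide [0.0003 0.0013 0.0379] roll 0.0006
```

Request:
step_arm --increments '[{"slide":[0,0,0.02],"roll":0},{"slide":[0,0,0.033],"roll":0},{"slide":[0,0,0.037],"roll":0},{"slide":[0,0,0.039],"roll":0},{"slide":[0,0,0.039],"roll":0}]'

```text
t: 6.0
eef_pos: [544.2, 358.5, 18.2]
tcp_rot: [3.141, -0.0, 1.57]
ft_force: [0.4, 0.2, -1.3]
opening: 0.243
grip_force: 30.0
```

Request:
step_arm --increments '[{"slide":[0,0,0.0005],"roll":0},{"slide":[0,0,0.0012],"roll":0},{"slide":[0,0,0.0012],"roll":0}]'

```text
t: 6.38
eef_pos: [544.2, 358.5, 17.8]
tcp_rot: [3.14, -0.0, 1.57]
ft_force: [-1.9, -1.0, 10.0]
opening: 0.247
grip_force: 30.0
```

Contact is made: the lid is resting on the ledge. I'll release to a modest opening and rise.

Request:
step_arm --increments '[{"slide":[0,0,0],"roll":0},{"slide":[0,0,0],"roll":0},{"slide":[0,0,-0.002],"roll":0},{"slide":[0,0,-0.03],"roll":0},{"slide":[0,0,-0.08],"roll":0}]' --fingers 0.6

```text
t: 7.0
eef_pos: [543.2, 357.9, 95.7]
tcp_rot: [-3.138, 0.002, 1.57]
ft_force: [0.3, -0.2, 0.3]
opening: 0.596
grip_force: 0.0
```

```bash
python3 d.py 509 290 240 1.57
```

```text
pos [543.2 357.9  95.7] rpy [-3.1384e+00  1.8000e-03  1.5698e+00] F [ 0.3 -0.2  0.3] t 7.0 op 0.596
slide [-0.0682 -0.0346 -0.1441] roll -0.0002
```

Request:
step_arm --increments '[{"slide":[-0.03,-0.007,-0.03],"roll":0},{"slide":[-0.07,-0.015,-0.06],"roll":0},{"slide":[-0.115,-0.025,-0.08],"roll":0},{"slide":[-0.153,-0.035,-0.085],"roll":0},{"slide":[-0.153,-0.035,-0.085],"roll":0}]'

```text
t: 7.62
eef_pos: [508.5, 203.6, 182.3]
tcp_rot: [3.141, 0.0, 1.567]
ft_force: [0.1, 0.6, -0.2]
opening: 0.598
grip_force: 0.0
```

```bash
cat > look.py <<'E'
from h import *
import sys
np.set_printoptions(precision=2,suppress=True)
c=imaging.read_camera("wrist"); save(c,sys.argv[1],s=1.4)
print(state()["eef_pos"],state()["tcp_rot"])
for t,z in [("clip",4),("clip_tails",19),("tip_a",19),("tip_b",19)]:
    for m in mark_of("wrist",t): print(t,round(m["confidence"],2),m["uv"],at_z(c,m["uv"],z),at_depth(c,m["uv"],depth(c,m["uv"])))
P,uv=cloud(c); m=(P[:,2]>20)&(P[:,2]<38)&(abs(P[:,0]-509)<62)&(abs(P[:,1]-198)<55)
dark=c["color"][uv[:,1],uv[:,0]].max(1)<110
Q=P[m&dark]; print(len(Q),cv2.minAreaRect(Q[:,:2].astype(np.float32)),Q.mean(0),Q.min(0),Q.max(0))
np.save("Q.npy",Q)
E
python3 look.py w2.png
```

```text
[508.95 204.77 181.95] [ 3.14 -0.    1.57]
clip 0.97 [276.9, 200.0] [506.14 198.59   4.  ] [506.32 204.63  30.  ]
clip_tails 0.63 [286.6, 178.6] [516.52 225.02  19.  ] [516.89 222.56   3.94]
clip_tails 0.27 [270.3, 237.8] [498.75 159.4   19.  ] [499.19 164.76  33.88]
tip_a 0.81 [268.5, 237.9] [496.77 159.29  19.  ] [497.29 164.66  33.91]
tip_a 0.72 [267.1, 235.0] [495.27 162.67  19.  ] [495.86 167.89  33.91]
tip_b 0.81 [268.5, 237.9] [496.77 159.29  19.  ] [497.29 164.66  33.91]
tip_b 0.72 [267.1, 235.0] [495.27 162.67  19.  ] [495.86 167.89  33.91]
528 ((509.9642333984375, 202.90618896484375), (79.80805969238281, 36.47373962402344), 68.27772521972656) [511.17 199.64  31.23] [492.44 164.3   20.2 ] [541.67 246.39  36.59]
```

View pics/w2.png

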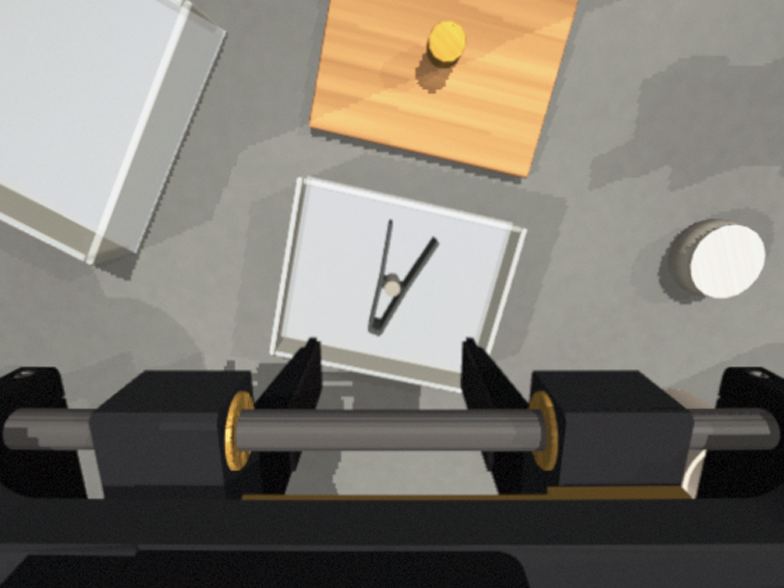

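The picture shows:
- The lid lies flat at (445,60), clear of the box.
- The clip is in the box with its pin at (391,288), tail ends at (390,222) and (436,240), and jaw tip at (376,330), so its jaws point towards -y.

Next I'll convert these to world positions.

Run:
```python
from h import *
np.set_printoptions(precision=2,suppress=True)
c=imaging.read_camera("wrist")
for n,p in [("pin",(391,288)),("tailL",(390,222)),("tailR",(436,240)),("tip",(376,331))]:
    uv=np.array(p)/1.4; print(n,at_z(c,uv,34),at_depth(c,uv,depth(c,uv,1)))
Q=np.load("Q.npy"); Q=Q[Q[:,2]>32.5]; print(len(Q), Q.min(0),Q.max(0))
# fit pose of closed-clip top outline (two crossing tails + jaws) by grid on top-face points
from scipy.optimize import minimize
def seg(a,b,P):
    t=np.clip(((P-a)@(b-a))/((b-a)@(b-a)),0,1); return np.linalg.norm(P-a-t[:,None]*(b-a),axis=1)
# tails: end outer half width 19.5-1.5=18 at x=-44; base near hinge
yb=18-44*np.tan(.2)
S=[((-44,18),(-2,yb)),((-44,-18),(-2,-yb)),((-2,yb),(38,1.5)),((-2,-yb),(38,-1.5))]
S=[(np.array(a,float),np.array(b,float)) for a,b in S]
def f(x):
    a=x[2]; R=np.array([[np.cos(a),-np.sin(a)],[np.sin(a),np.cos(a)]]); P=(Q[:,:2]-x[:2])@R
    d=np.min([seg(a,b,P) for a,b in S],0); return np.minimum(d,6).__pow__(2).mean()
for a0 in (-1.7,-1.9): 
  r=minimize(f,[507,203,a0],method="Nelder-Mead"); print(r.x,r.fun)
a=r.x[2]; print("tails pt",r.x[:2]-28*np.array([np.cos(a),np.sin(a)]))
```

```text
pin [508.95 202.43  34.  ] [508.95 202.47  34.16]
tailL [508.25 250.06  34.  ] [508.2  247.18   5.47]
tailR [540.79 237.43  34.  ] [543.73 233.32   4.79]
tip [497.74 169.31  34.  ] [497.59 167.87  29.96]
320 [492.57 164.3   32.55] [540.53 246.08  36.59]
[507.95 197.51  -1.94] 0.883692533541295
[507.95 197.51  -1.94] 0.8836925340555373
tails pt [518.14 223.59]
```

```bash
python3 d.py 518.3 226.5 90 1.21
```

```text
pos [508.8 206.2 181. ] rpy [-3.1411e+00  1.0000e-04  1.5707e+00] F [ 0.  -1.  -0.3] t 7.92 op 0.602
slide [0.0203 0.0095 0.091 ] roll 0.3607
```

Request:
step_arm --increments '[{"slide":[0.007,0.003,0.02],"roll":0.12},{"slide":[0.014,0.006,0.045],"roll":0.24},{"slide":[0.02,0.0095,0.07],"roll":0.36},{"slide":[0.021,0.0095,0.09],"roll":0.36},{"slide":[0.021,0.0095,0.09],"roll":0.36}]'

```text
t: 8.55
eef_pos: [517.6, 226.8, 89.9]
tcp_rot: [-3.139, 0.002, 1.211]
ft_force: [-0.7, -0.1, 0.2]
opening: 0.601
grip_force: 0.0
```

```bash
python3 d.py 518.3 226.5 6 1.21
python3 - <<'E'
from h import *
c=imaging.read_camera("wrist"); save(c,"w3.png",s=1.4)
s=state();print(s["eef_pos"],s["tcp_rot"])
for t,z in [("clip",4),("clip_tails",19),("tip_a",19)]:
    for m in mark_of("wrist",t): print(t,round(m["confidence"],2),m["uv"],at_z(c,m["uv"],z))
print("target px",proj(c,[[518.3,226.5,34],[509,202.4,34],[495.6,166.8,34]]))
E
```

```text
pos [517.6 226.8  89.9] rpy [-3.1392e+00  2.0000e-03  1.2109e+00] F [-0.7 -0.1  0.2] t 8.55 op 0.601
slide [0.0001 0.001  0.0839] roll 0.0009
[518.11195379 226.8140666   90.99016428] [-3.14059345e+00  8.92132463e-04  1.21069871e+00]
clip 0.65 [280.0, 250.7] [507.60953469 200.25306154   4.        ]
clip_tails 0.58 [282.2, 227.6] [518.25987212 223.688965    19.        ]
tip_a 0.83 [279.2, 301.4] [492.96037695 163.17776031  19.        ]
tip_a 0.67 [282.2, 300.1] [495.76567735 163.44550926  19.        ]
tip_a 0.39 [282.1, 223.6] [519.34306091 226.8144689   19.        ]
target px [[281.0654375  230.49436158]
 [280.72866767 262.58313838]
 [280.66140896 306.59698986]]
```

View pics/w3.png

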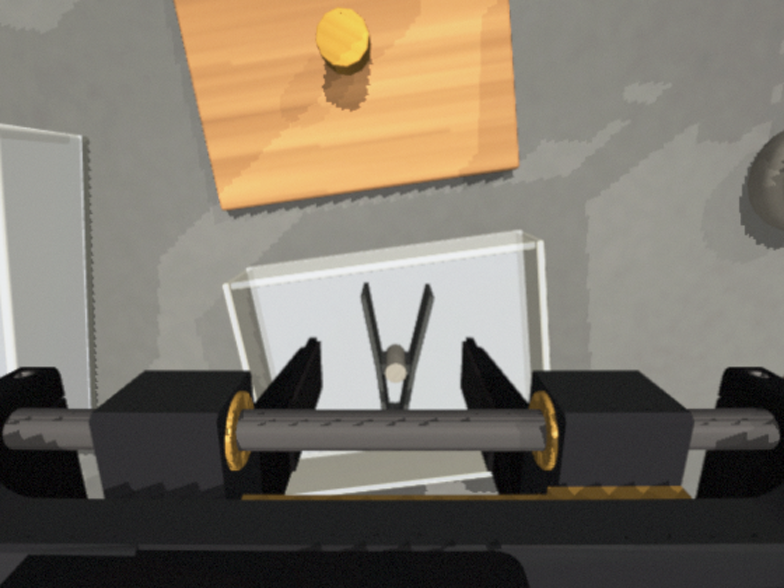

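The clip is symmetric about the image centre, with tails at (366,287) and (430,287) and the pin at (396,368), so the yaw and centring are right. I'll descend and squeeze.

Request:
step_arm --increments '[{"slide":[0,0.001,0.035],"roll":0},{"slide":[0,0.001,0.065],"roll":0},{"slide":[0,0.001,0.078],"roll":0},{"slide":[0,0.001,0.084],"roll":0},{"slide":[0,0.001,0.084],"roll":0}]'

```text
t: 9.38
eef_pos: [519.5, 226.1, 7.9]
tcp_rot: [3.141, -0.0, 1.21]
ft_force: [-0.3, 0.7, 0.3]
opening: 0.6
grip_force: 0.0
```

Request:
step_arm --increments '[{"slide":[0,0,0],"roll":0},{"slide":[0,0,0],"roll":0},{"slide":[0,0,0],"roll":0},{"slide":[0,0,0],"roll":0},{"slide":[0,0,0],"roll":0}]' --fingers 0.0

```text
t: 10.0
eef_pos: [519.6, 226.2, 7.9]
tcp_rot: [3.141, -0.001, 1.21]
ft_force: [-0.9, 1.0, 6.4]
opening: 0.214
grip_force: 30.0
```

Opening 20 mm means the tails are at the stop. I'll lift gently.

Request:
step_arm --increments '[{"slide":[0,0,-0.008],"roll":0},{"slide":[0,0,-0.025],"roll":0},{"slide":[0,0,-0.05],"roll":0},{"slide":[0,0,-0.085],"roll":0},{"slide":[0,0,-0.12],"roll":0}]'

```text
t: 10.62
eef_pos: [519.1, 226.0, 129.5]
tcp_rot: [3.141, -0.0, 1.21]
ft_force: [-0.3, 0.5, -0.9]
opening: 0.215
grip_force: 30.0
```

```bash
python3 d.py 510 -20 130 1.69
python3 - <<'E'
from h import *
for n in ["wrist","scene"]:
    c=imaging.read_camera(n)
    for t in ["clip","clip_tails","tip_a","tip_b"]:
        print(n,t,[(round(m["confidence"],2),m["uv"]) for m in mark_of(n,t)])
    if n=="wrist": a=cv2.resize(c["color"],None,fx=.95,fy=.95)[:,:,::-1]
    else:
        u,v=proj(c,[[500,190,110]])[0].astype(int); b=c["color"][v-60:v+60,u-40:u+40,::-1]; b=cv2.resize(b,(266,399),interpolation=cv2.INTER_CUBIC)
cv2.imwrite("pics/w4.png",np.hstack([a,b]))
E
```

```text
pos [519.1 226.  129.5] rpy [ 3.1412e+00 -1.0000e-04  1.2097e+00] F [-0.3  0.5 -0.9] t 10.62 op 0.215
slide [-0.2333  0.0784 -0.0005] roll -0.4803
wrist clip []
wrist clip_tails [(0.57, [267.7, 278.1])]
wrist tip_a []
wrist tip_b []
scene clip [(0.65, [268.0, 181.1]), (0.55, [324.7, 211.0])]
scene clip_tails [(0.66, [276.6, 176.6])]
scene tip_a [(0.66, [255.4, 184.1]), (0.62, [253.2, 178.5])]
scene tip_b [(0.66, [255.4, 184.1]), (0.62, [253.2, 178.5])]
```

View pics/w4.png

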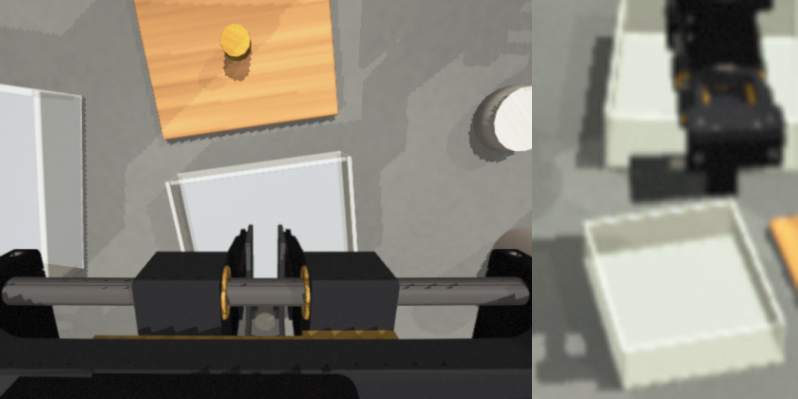

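The clip is held level with its tails parallel at (250,250)/(281,250), and the box is empty. I'll carry it above the card to look down on the card's edge with the wrist camera.

Request:
step_arm --increments '[{"slide":[-0.045,0.013,-0.012],"roll":-0.1},{"slide":[-0.095,0.029,-0.025],"roll":-0.2},{"slide":[-0.145,0.046,-0.04],"roll":-0.3},{"slide":[-0.195,0.063,-0.055],"roll":-0.4},{"slide":[-0.24,0.08,-0.07],"roll":-0.48}]'

```text
t: 11.75
eef_pos: [508.9, -28.5, 197.6]
tcp_rot: [-3.141, -0.0, 1.692]
ft_force: [0.1, 0.2, -0.8]
opening: 0.216
grip_force: 30.0
```

```bash
python3 d.py 528 -250 200 1.69
```

```text
pos [508.9 -28.5 197.6] rpy [-3.1409e+00 -1.0000e-04  1.6925e+00] F [ 0.1  0.2 -0.8] t 11.75 op 0.216
slide [-0.2222 -0.0079 -0.0025] roll 0.0025
```

Request:
step_arm --increments '[{"slide":[-0.045,-0.001,-0.002],"roll":0},{"slide":[-0.095,-0.003,-0.002],"roll":0},{"slide":[-0.145,-0.005,-0.002],"roll":0},{"slide":[-0.19,-0.007,-0.002],"roll":0},{"slide":[-0.222,-0.008,-0.002],"roll":0}]'

```text
t: 12.38
eef_pos: [527.5, -250.0, 198.8]
tcp_rot: [-3.141, -0.0, 1.689]
ft_force: [0.1, 0.1, -0.6]
opening: 0.218
grip_force: 30.0
```

Run:
```python
from h import *
np.set_printoptions(precision=2,suppress=True)
E=np.mean([state()["eef_pos"] for _ in range(10)],0); print(E,state()["tcp_rot"])
for i in range(2):
    c=imaging.read_camera("wrist"); P,uv=cloud(c)
    if i==0: save(c,"w5.png",s=1.4)
    m=(abs(P[:,0]-528)<40)&(P[:,1]>-275)&(P[:,1]<-160)&(P[:,2]>88)&(P[:,2]<99)
    Q=P[m]; print(len(Q),Q.min(0),Q.max(0),Q.mean(0)); mu=Q[:,:2].mean(0)
    v=np.linalg.svd(Q[:,:2]-mu)[2][0]; v*=-np.sign(v[1]); a=(Q[:,:2]-mu)@v; print("dir",v,np.arctan2(v[1],v[0]),"edge",mu+v*a.min(),"thick",np.ptp((Q[:,:2]-mu)@[-v[1],v[0]]))
    for t,z in [("card_edge",60),("card",0)]: print([(round(k["confidence"],2),k["uv"],at_z(c,k["uv"],z)) for k in mark_of("wrist",t)])
    print(proj(c,[[523.5,-190.7,95],[523.5,-190.7,25]]))
```

```text
[ 527.46 -250.04  198.79] [-3.14 -0.    1.69]
310 [ 523.89 -274.66   93.41] [ 535.73 -191.9    97.44] [ 529.46 -229.4    95.31]
dir [ 0.11 -0.99] -1.455630682523378 edge [ 525.12 -191.94] thick 2.7163722161500043
[(0.76, [283.3, 146.4], array([ 524.77, -193.79,   60.  ]))]
[(0.93, [282.6, 140.0], array([ 524.32, -190.58,    0.  ]))]
[[282.74 145.19]
 [282.05 141.11]]
309 [ 523.92 -274.99   93.58] [ 535.75 -191.77   97.44] [ 529.5  -229.76   95.23]
dir [ 0.11 -0.99] -1.4562763799410077 edge [ 525.14 -191.89] thick 2.688653774847025
[(0.69, [283.9, 148.2], array([ 525.47, -194.5 ,   60.  ]))]
[(0.55, [280.6, 142.2], array([ 522.29, -192.34,    0.  ]))]
[[282.68 146.27]
 [282.02 141.98]]
```

View pics/w5.png

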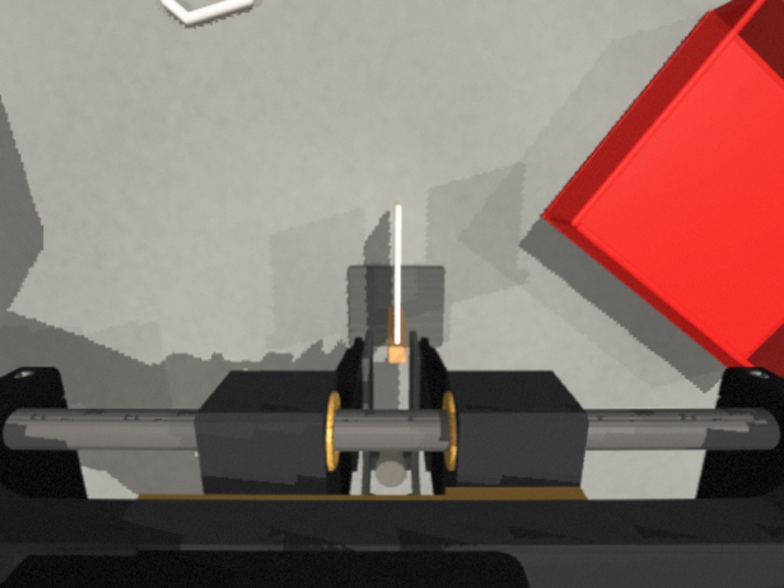

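The card stands end-on at column 398 with its free edge at (398,205). The clip's pin at (390,473) lies on the gripper's centre line, which is near column 391. Next I'll work out the target pose.

```bash
python3 - <<'E'
from h import *
np.set_printoptions(precision=2,suppress=True)
E=np.mean([state()["eef_pos"] for _ in range(10)],0)
c=imaging.read_camera("wrist")
pin=at_z(c,np.array([390,473])/1.4,E[2]-3.9+30); yaw=state()["tcp_rot"][2]; tx=np.array([np.cos(yaw),np.sin(yaw)]); ty=np.array([np.sin(yaw),-np.cos(yaw)])
print("pin rel TCP",(pin[:2]-E[:2])@tx,(pin[:2]-E[:2])@ty)
h=-(pin[:2]-E[:2])@tx
for hh in (h,26):
  u=np.array([np.cos(-1.456),np.sin(-1.456)]); e=np.array([525.1,-192]); print(hh,"final",e-u*(hh+25),"pre",e-u*(hh+25+60))
E
python3 d.py 515 -80 150 1.6856;python3 d.py 515 -80 49 1.6856
```

```text
pin rel TCP -31.62534563845423 -0.22355383614768476
31.62534563845423 final [ 518.61 -135.75] pre [511.74 -76.14]
26 final [ 519.26 -141.34] pre [512.39 -81.73]
pos [ 527.7 -247.1  199.3] rpy [-3.1413e+00 -3.0000e-04  1.6908e+00] F [-0.8 -0.6  0.1] t 12.72 op 0.212
slide [0.1674 0.0074 0.0494] roll 0.0052
pos [ 527.7 -247.1  199.3] rpy [-3.1413e+00 -3.0000e-04  1.6908e+00] F [-0.8 -0.6  0.1] t 12.72 op 0.212
slide [0.1674 0.0075 0.1504] roll 0.0052
```

Request:
step_arm --increments '[{"slide":[0.045,0.001,0.0],"roll":0},{"slide":[0.1,0.003,0.0],"roll":0.005},{"slide":[0.15,0.004,0.01],"roll":0.005},{"slide":[0.171,0.005,0.05],"roll":0.005},{"slide":[0.171,0.005,0.1],"roll":0.005}]'

```text
t: 13.35
eef_pos: [512.7, -75.4, 99.6]
tcp_rot: [3.139, 0.001, 1.688]
ft_force: [1.2, -0.1, -1.5]
opening: 0.215
grip_force: 30.0
```

Request:
step_arm --increments '[{"slide":[0,0,0.03],"roll":0},{"slide":[0,0,0.05],"roll":0},{"slide":[0,0,0.05],"roll":0},{"slide":[0,0,0.05],"roll":0}]'

```text
t: 13.85
eef_pos: [512.7, -77.4, 50.2]
tcp_rot: [3.141, 0.0, 1.685]
ft_force: [-0.0, -0.7, -0.7]
opening: 0.213
grip_force: 30.0
```

```bash
cat > s.py <<'E'
from h import *
import sys
np.set_printoptions(precision=2,suppress=True)
E=[];A=[]
for i in range(6):
    c=imaging.read_camera("scene"); s=state(); E.append(s["eef_pos"]); A.append(s["tcp_rot"][2])
print("TCP",np.mean(E,0),np.std(E,0),"yaw",np.mean(A))
for n in ["scene","top"]:
    c=imaging.read_camera(n)
    for t in ["tip_a","tip_b","clip","clip_tails","card_edge"]:
        print(n,t,[(round(m["confidence"],2),np.array(m["uv"]),at_z(c,m["uv"],45 if t=="clip" else 60),at_depth(c,m["uv"],depth(c,m["uv"],1))) for m in mark_of(n,t)])
    if n=="scene":
        u,v=proj(c,[[522,-165,60]])[0].astype(int); save(c,sys.argv[1],(u-60,v-45,u+60,v+45),6); print("crop",u-60,v-45)
        yaw=np.mean(A); e=np.mean(E,0); f=-np.array([np.cos(yaw),np.sin(yaw)]); g=np.array([-f[1],f[0]])
        for z in (-3.9,26.1):print("pred tips a,b z",z,proj(c,[np.r_[e[:2]+f*65+g*k,e[2]+z] for k in(7.5,-7.5)]))
        print("pred edge",proj(c,[[525.1,-192,95],[525.1,-192,25]]))
E
python3 s.py s1.png
```

```text
TCP [512.73 -77.69  50.28] [0.09 0.09 0.17] yaw 1.6849994441899712
scene tip_a [(0.72, array([142. , 250.6]), array([ 532.66, -158.19,   60.  ]), array([ 473.81, -151.33,    2.17])), (0.64, array([144.8, 244.5]), array([ 515.38, -146.02,   60.  ]), array([ 513.4 , -145.77,   58.1 ]))]
scene tip_b [(0.72, array([142. , 250.6]), array([ 532.66, -158.19,   60.  ]), array([ 473.81, -151.33,    2.17])), (0.64, array([144.8, 244.5]), array([ 515.38, -146.02,   60.  ]), array([ 513.4 , -145.77,   58.1 ]))]
scene clip [(0.77, array([161.8, 244.8]), array([ 519.66, -105.44,   45.  ]), array([ 524.89, -106.35,   50.15]))]
scene clip_tails []
scene card_edge [(0.92, array([126.4, 253.5]), array([ 525.45, -195.82,   60.  ]), array([ 525.92, -195.85,   60.46]))]
crop 78 203
pred tips a,b z -3.9 [[148.86 250.99]
 [146.5  247.31]]
pred tips a,b z 26.1 [[146.92 242.37]
 [144.54 238.7 ]]
pred edge [[125.17 242.71]
 [130.49 262.73]]
top tip_a [(0.72, array([219.8, 189.1]), array([544.82, 347.44,  60.  ]), array([547.34, 350.92,  40.33])), (0.48, array([326.7, 118.3]), array([731.32,  72.6 ,  60.  ]), array([748.37,  67.44,   5.44]))]
top tip_b [(0.72, array([219.8, 189.1]), array([544.82, 347.44,  60.  ]), array([547.34, 350.92,  40.33])), (0.48, array([326.7, 118.3]), array([731.32,  72.6 ,  60.  ]), array([748.37,  67.44,   5.44]))]
top clip []
top clip_tails []
top card_edge [(0.51, array([219.5, 189. ]), array([545.07, 348.22,  60.  ]), array([547.6 , 351.7 ,  40.37]))]
```

View pics/s1.png

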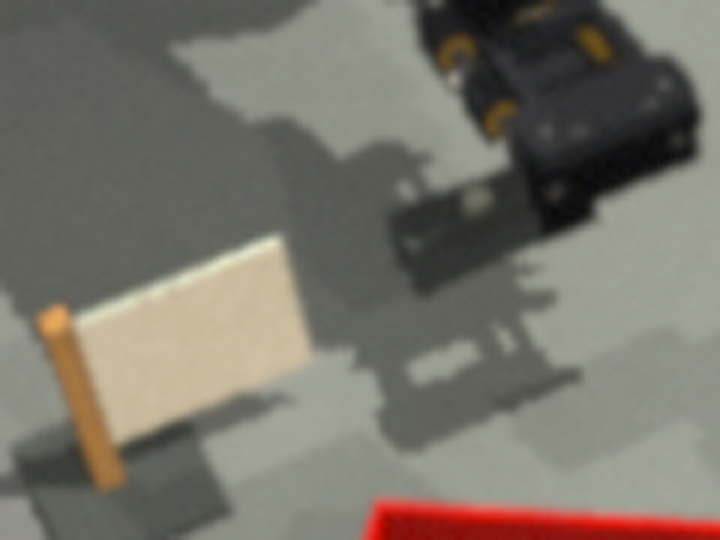

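The card's free edge runs (283,237)→(312,353) in the crop, and the jaws end at (390–423, 215–293). The clip is level, level with the card's middle, and about 45 mm short of it. I'll check the lateral alignment with the scene depth.

```bash
cat > lat.py <<'E'
from h import *
np.set_printoptions(precision=1,suppress=True)
f=np.array([np.cos(-1.456),np.sin(-1.456)]); g=np.array([-f[1],f[0]]); e=np.array([525.1,-192])
R=[];E=[]
for i in range(3):
    c=imaging.read_camera("scene"); P,uv=cloud(c); d=P[:,:2]-e; R.append(np.c_[d@f,d@g,P[:,2],c["color"][uv[:,1],uv[:,0]].max(1)]); E.append(state()["eef_pos"])
R=np.vstack(R); E=np.mean(E,0); print("TCP along,lat,z",(E[:2]-e)@f,(E[:2]-e)@g,E[2])
m=(abs(R[:,1])<9)&(R[:,0]>-15)&(R[:,0]<70)&(R[:,2]>32)&(R[:,2]<88); Q=R[m]; Q=Q[Q[:,3]>120]
print("card n",len(Q),"start",Q[:,0].min(),"slope/lat",np.polyfit(Q[:,0],Q[:,1],1)[::-1],np.median(Q[:,1]))
b=(E[:2]-e)@f
m=(abs(R[:,1])<20)&(R[:,0]>b+18)&(R[:,0]<b+75)&(R[:,2]>36)&(R[:,2]<90)&(R[:,3]<120); Q=R[m]
print("clip n",len(Q),"along",np.percentile(Q[:,0],[0,1,97,99,100]),"z",np.percentile(Q[:,2],[0,2,50,98,100]))
for lo in range(20,70,8):
    q=Q[(Q[:,0]-b>lo)&(Q[:,0]-b<=lo+8)]; n=q[q[:,2]<E[2]+20]
    if len(n): print(lo,len(n),"lat pct",np.percentile(n[:,1],[10,50,90]),"z",n[:,2].min(),q[:,2].max())
E
python3 lat.py
```

```text
TCP along,lat,z -114.96802564025919 0.43830369228753224 49.41063824042175
card n 1391 start 1.974781325082872 slope/lat [ 0.6 -0. ] 0.1722565548146099
clip n 956 along [-96.9 -96.3 -45.6 -45.1 -44.5] z [44.8 48.4 67.2 79.3 81.4]
20 73 lat pct [-8.9  8.6 10.8] z 45.85173094658353 81.42768173175091
28 60 lat pct [ 6.5  9.1 10.6] z 48.01305349577865 80.49606827388675
36 78 lat pct [-11.2   9.   11.9] z 48.38991185135785 80.23156279204818
44 88 lat pct [-11.3   9.1  12.2] z 44.75160970064678 80.60983136246352
52 88 lat pct [-12.4   9.5  12. ] z 46.7111955958751 79.32201638350489
60 96 lat pct [-10.9   9.5  12.4] z 46.34340532281453 80.1364563132754
68 42 lat pct [-8.8  2.7 12.9] z 48.077114472578046 77.09182932023236
```

Lateral alignment is within about 1 mm, and the clip's mid-height is about 61–63 mm. I'll advance slowly along the card.

Request:
step_arm --increments '[{"slide":[-0.01,0,0.001],"roll":0},{"slide":[-0.02,0,0.0015],"roll":0},{"slide":[-0.03,0,0.0015],"roll":0},{"slide":[-0.036,0,0.0015],"roll":0},{"slide":[-0.04,0,0.0015],"roll":0}]'

```text
t: 15.52
eef_pos: [516.9, -118.0, 47.9]
tcp_rot: [3.142, 0.0, 1.684]
ft_force: [-0.0, -0.2, -0.8]
opening: 0.211
grip_force: 30.0
```

```bash
python3 lat.py; python3 -c "
from cell import state; s=state(); print(s['tcp_rot'],s['ft_force'],s['t'])"
```

```text
TCP along,lat,z -74.60093776987429 0.39226082808737894 47.91655797211187
card n 1385 start 2.1515950176779977 slope/lat [ 0.6 -0. ] 0.29868581047158327
clip n 1009 along [-56.6 -55.8  -3.7  -3.1  -2.4] z [41.7 45.6 65.5 77.5 79. ]
20 71 lat pct [-8.2  8.3 10.3] z 45.3808764466811 77.79540074518422
28 59 lat pct [ 8.1 10.  12.7] z 44.214220360093805 79.02509771839675
36 82 lat pct [-10.   10.   12.1] z 45.95290346065576 78.19542971952012
44 91 lat pct [-9.9  9.3 12.6] z 44.1419504843642 77.73582417274952
52 95 lat pct [-11.1   9.7  13. ] z 45.60512655526725 77.78003556709814
60 94 lat pct [-11.6  10.   13.1] z 41.69098497967957 77.97888219967649
68 74 lat pct [-10.1   8.9  13. ] z 41.928854465785776 77.88977581208712
[-3.14155965e+00  4.93543470e-05  1.68454656e+00] [ 0.53289161  0.337312   -1.24525863] 15.675
```

Request:
step_arm --increments '[{"slide":[-0.004,0,0],"roll":0},{"slide":[-0.008,0,0],"roll":0},{"slide":[-0.012,0,0],"roll":0},{"slide":[-0.015,0,0],"roll":0},{"slide":[-0.017,0,0],"roll":0}]'

```text
t: 16.3
eef_pos: [518.9, -134.6, 47.9]
tcp_rot: [3.142, 0.0, 1.685]
ft_force: [-0.1, 1.0, -0.2]
opening: 0.215
grip_force: 30.0
```

```bash
python3 lat.py; python3 -c "
from h import *
c=imaging.read_camera('scene'); u,v=proj(c,[[522,-185,60]])[0].astype(int); save(c,'s2.png',(u-50,v-37,u+50,v+37),8)
c=imaging.read_camera('top'); u,v=proj(c,[[522,-185,60]])[0].astype(int); save(c,'t3.png')
s=state(); print(s['eef_pos'],s['tcp_rot'],s['ft_force'],s['moment'],s['t'],s['opening'])"
```

```text
TCP along,lat,z -57.77416986764086 0.3942848462230512 47.9051303080444
card n 1273 start 2.1071867063605394 slope/lat [ 0.9 -0. ] 0.17048206828165516
clip n 887 along [-39.8 -39.2  11.3  12.1  12.8] z [40.6 45.9 65.4 77.5 80.7]
20 73 lat pct [-7.1  9.1 11.4] z 44.595810718869416 77.77383621966328
28 63 lat pct [ 7.8  9.5 11.9] z 44.288137640497325 80.33323020536409
36 86 lat pct [-10.    9.8  12.3] z 45.113304344752464 80.66662438163826
44 87 lat pct [-10.5   9.4  12.4] z 44.58336370002064 76.9192806212194
52 83 lat pct [-11.6  10.3  12.6] z 44.34303759031434 78.03490803436739
60 67 lat pct [ 8.8 11.5 13.4] z 44.87905051959899 77.14673858776939
68 30 lat pct [-0.3 10.9 14.4] z 40.62434461162695 76.42089358798319
[ 518.82702546 -134.29724246   47.91624337] [-3.14153440e+00  4.32804046e-05  1.68484631e+00] [-0.19132157 -0.08252388 -0.6771131 ] [-0.01650112 -0.07451654  0.05891367] 16.55 0.2148467630472158
```

View pics/s2.png

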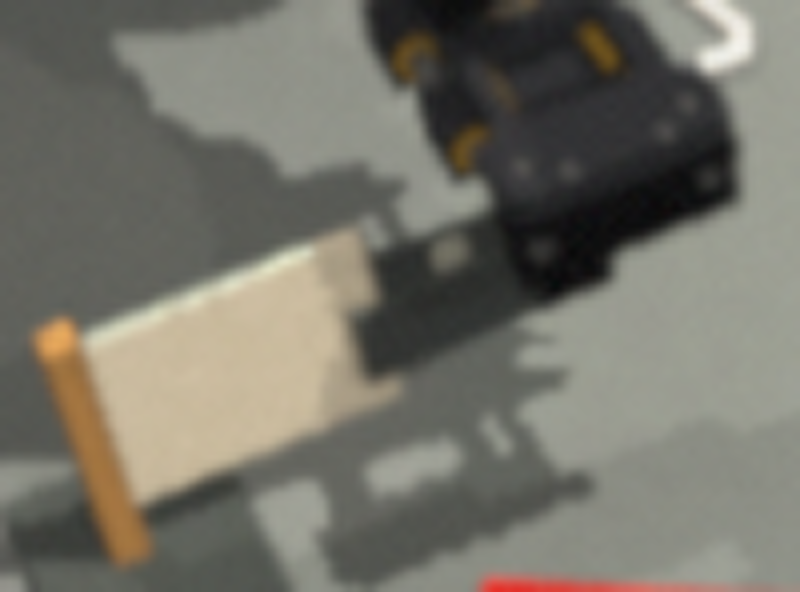

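The card passes between the jaws, with the near jaw's end at (360,345) about 11 mm past the card's edge. The forces show no contact. I'll make a tiny centring trim, hold, and check.

Request:
step_arm --increments '[{"slide":[-0.001,-0.0005,0],"roll":0},{"slide":[-0.002,-0.0005,0],"roll":0},{"slide":[-0.002,-0.0005,0],"roll":0},{"slide":[-0.002,-0.0005,0],"roll":0}]'

```text
t: 17.05
eef_pos: [518.6, -136.4, 47.9]
tcp_rot: [3.142, 0.0, 1.685]
ft_force: [0.7, -0.1, -0.8]
opening: 0.214
grip_force: 30.0
```

```bash
python3 lat.py | head -3; python3 -c "
from h import *
c=imaging.read_camera('scene')
for t in ['cup','tin','carabiner','lid']: print(t,[(round(m['confidence'],2),np.round(m['uv'])) for m in mark_of('scene',t)])
s=state(); print(s['ft_force'],s['opening'],s['grip_force'],s['t'])"
```

```text
TCP along,lat,z -56.000888256851475 -0.08733494609363751 47.92683400507419
card n 1253 start 0.891302696480408 slope/lat [ 1. -0.] 0.26253769073855493
clip n 870 along [-37.9 -37.1  13.4  14.1  14.7] z [41.  46.  65.  77.4 79.7]
cup [(0.81, array([265., 299.])), (0.43, array([133., 263.]))]
tin [(0.56, array([320., 274.]))]
carabiner [(0.52, array([165., 218.])), (0.22, array([265., 220.]))]
lid []
[ 0.05240829 -0.59217214 -0.16402163] 0.21374396385799113 29.993699491024017 17.45
```

Everything is in place, with no contact force and the other things unmoved. I'll hand it in.

```bash
python3 -c "
from cell import env; print(env.job_done())"
```

```text
the job is handed in; nothing more can be done
None
```

I handed the job in at about 17.5 s: the lid lies flat on the ledge beside the box, and the clip is held squeezed open in mid-air with the card's free edge about 13 mm inside its jaws at about half height, with no contact force measured and the cup, tin and carabiner where they stood.

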